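Lock the T-foot clamp knob into the bench rail

ROBOT

A 7-joint arm with a two-finger parallel gripper is mounted at the origin on a cart in front of the work surface, level with it; the furniture and walls round the work are solid. World frame = base frame: x ahead of the robot, y to its left, z up, the work surface at z = 0. Lengths are in m, angles in rad, forces in N, time in s.
With the tool pointing down it reaches from about 0.375 to 0.925 m from the base axis. Payload 3.1 kg.
Tool frame: the origin (TCP) lies on the centre line of the jaws, within the pads' length; the fingertips stand arm.tip_reach ahead of it and the grasp point (between the pads) lies 8 mm behind it (arm.tip_reach is the distance from the TCP to the fingertips, in m); z points along the fingers, y is the line along which they close (so a half turn about z gives the same grasp; the last joint's range is limited). The gripper opens to 85 mm and grips with 20 to 120 N. Pads are 22 mm wide; open, the fingers measure 114 mm over their backs; the gripper's body (76 mm by 85 mm) begins 54 mm behind the grasp point. The pads swing forward as they close: fully open they stand 13 mm farther back than shut.
Start: joints at [1.083, 0.383, 0.044, 1.598, -0.018, 1.161, -0.05], TCP at [0.247, -0.601, 0.205] pointing down, gripper open.
Joint ranges: [-2.61, 2.61], [-0.41, 2.15], [-1.48, 1.57], [0, 2.5], [-1.57, 4.71], [0.05, 1.97], [-2.85, 2.85]. Speed limits (rad/s): [2.79, 2.79, 3.14, 3.14, 3.14, 3.14, 3.14].

INTERFACE

Orientations are given as a unit quaternion [w, x, y, z].
In Python, from cell import arm, viewer, sign_off gives the robot as it stands.
- The arm moves only by the shell command python3 -m inch 'ROWS' [OPENING] [FORCE]. ROWS is text: rows parted by semicolons, each of 6 numbers parted by spaces: the shift along the tool's x, y, z normalised to -1 to 1, where 1 is 200 mm, then the turn, a rotation vector about the tool's x, y, z normalised to -1 to 1, where 1 is pi rad. In form: tx ty tz ax ay az; .... A call has 1 to 12 rows; each row is the pose to reach, as a shift and turn from the pose commanded when the call began, along the tool's axes at that moment, turning the shorter way round; what a row does not reach only later rows make up. A row lasts 1/10 s, in which the tool goes at most 50 mm and 8.59 degrees, less where a joint would pass 70% of its speed; a pose out of reach is approached as far as the arm can. A call with a number of a shift or a turn outside -1 to 1 is refused whole. A call with a gripper value outside its range is refused whole. OPENING is the opening, from 0 (shut) to 1 (fully open), set as the call begins (- or left out, the last holds). The fingers move at their own pace and stop on an object; FORCE is the grip in N (left out, the last holds). Time passes only in rows, so rows that repeat a pose let the fingers close. It gives the time, the measured TCP pose, the force, the opening and the grip force at its end, in the units of the state.
- arm.read_state(): the state, without advancing time (a new reading comes with each control period).
- viewer.grab_frame(name): name is "scene" or "side" or "wrist"; returns the picture (420x560x3 uint8, red, green, blue); there is no depth.
- viewer.camera_info(name): a dict with "fx", "fy", "cx", "cy" (pixels), "k1" (the pictures are not rectified: a ray, as slopes to the right and down, at radius r is drawn at 1 + k1 r^2 times it, then the intrinsics apply), "extrinsics" (4x4, takes a point from world to camera coordinates). Camera axes: x right, y down, z forward; pixel columns grow to the right and rows downward; lengths in m; the calibration is good to about 2 mm. A picture is of the moment at which its call begins: read the wrist's pose just before it. camera_info takes no time and is no camera call; for the wrist camera it gives the pose at the moment of the call.
- sign_off(): hands the job in; it is judged then, once.
Trained networks look in the newest picture that a camera, given by its name, has taken for a name from the list of things; names that differ only in an ending like _2 or _b are one class to them, and where a whole thing is asked for, a point or a joint stands for the part that bears it (a point fixed in the world has none). Each returns a list of dicts, best first, with "conf" (0 to 1); they miss things now and then, are a little off and sometimes report something else, mostly with a low value. They report only what shows in the picture. A call takes as long as a camera call. They do not tell look-alikes from the thing itself.
- viewer.spot_in(thing, camera): "box" ([left, top, width, height] as shares, 0 to 1, of the picture: columns of its width, rows of its height, round what is visible of it).
- viewer.silhouettes(thing, camera): "mask" (420x560 bool, what is visible of it) and "box" ([left, top, width, height] as shares, 0 to 1, of the picture: columns of its width, rows of its height, round what is visible of it).
The state is a dict: "time_s": time; "joint_pos": joint angles; "dq": joint speeds; "joint_torque": joint torques, N m; "tcp_pos": TCP position; "tool_rot": TCP orientation; "contact_force": force on the tool from outside, world axes, zero at the start; "moment": the same for the moment, N m; "width": opening from 0.0 (shut) to 1.0 (fully open); "grip_force": force on a finger pad.
Only numpy, scipy, OpenCV 4.12 (cv2) and the standard library are available. Lean on these libraries where they do the work, as an engineer would, in place of code of your own. Each camera call takes 0.05 s, during which the arm holds its last target. There are 200 camera calls.

TASK

The clamping rail on the bench needs its locking knob. Take the red-handled T-foot knob out of the grey parking block, pass its T foot down through the rail's slot until the collar sits flat on the rail, turn it a quarter turn (either way) so that the foot lies square across the slot underneath and holds, and let go of it. Leave the black-handled plain pin in the block.

Things in the scene. Friction and masses are not known exactly. Their poses are not given: they have to be found in the camera images.
- red_toggle: Knob, 0.14 kg, upright in a block well. Origin: centre of the underside of its steel collar (diameter 44, 6 thick), z up. Red flat bar handle 12 thick (x), 44 long (y), 18 to 48 above the origin, on a 16 neck. Below: shaft diameter 12, then the T foot, a bar 12 (x) by 54 (y), 18 to 28 below the origin, parallel to the handle. All mm. Half a turn gives the same shape.
- black_pin: Bystander in the other well: same steel collar (diameter 44 mm) and same bar handle (12 x 44 mm), but black, with a plain round pin (diameter 14, 24 mm long) and no T foot below. Origin: centre of the collar's underside, z up. Stays where it is.
- rail: Fixed aluminium rail, blue end pieces, 86 mm wide (x), 150 long (y, without the low screw tabs), 40 high. Origin: centre of the underside, on the bench, z up. In its top, centred, a slot 26 wide (x), 110 long (y) through lips 8 thick (32 to 40 above origin). Below them it is hollow, 74 (x) by 138 (y), down to 6 above origin: the foot turns freely. Half a turn gives the same shape.
- block: Fixed grey parking block 56 mm (x) by 182 (y) by 32 high. Origin: centre of the underside, z up. Two wells go right through it, each 20 (x) by 62 (y), centred 48 mm either side of the middle along y. The collars rest on its top; the parts lift straight up out.
Not all that is in view belongs to the job. What is shaped like the red_toggle but yellow is not meant.

How it is judged:
By the outcome, as a careful person would: the job done as asked, in the order asked, and still so for the second after the job is handed in, with the robot touching nothing.
It also fails if it takes over 42 s, if anything falls off the work surface, if the arm or the gripper's body presses on something with over 40 N, if the wrist force passes 120 N, or if a joint passes its speed limit or range.

## Working session

There is one attempt and no reset: what is moved stays moved. The work goes in short steps, Python scripts to look and compute and a shell command to move; the robot and the scene stay as the last step left them, time stands still between calls to the robot, and variables do not carry over. Pictures are saved under pics/ and viewed, at most 10 in all, crops included, and the job is handed in when it is done.

```bash
mkdir -p pics
python3 - <<'E'
from cell import arm, viewer
import cv2, numpy as np
s=arm.read_state();print(s['time_s'],s['tcp_pos'],s['tool_rot'],arm.tip_reach)
ims=[]
for c in("scene","side"):
    im=viewer.grab_frame(c);cv2.imwrite(f'pics/{c}0.png',im[:,:,::-1])
    for t in("red_toggle","black_pin","rail","block"):
        for d in viewer.spot_in(t,c)[:3]:
            b=np.array(d['box'])*[560,420,560,420];print(c,t,round(d['conf'],2),b.round())
    i=viewer.camera_info(c);print({k:v for k,v in i.items() if k!='extrinsics'});E=i['extrinsics'];E=np.array(E);print((-E[:3,:3].T@E[:3,3]).round(3),E[2,:3].round(2))
E
```

```text
0.0 [ 0.24662638 -0.60029261  0.20328516] [-1.27883786e-03  9.81053369e-01  1.93733188e-01 -3.20757926e-04] 0.011
scene red_toggle 0.69 [224. 210.  18.  22.]
scene red_toggle 0.64 [173. 232.  27.  30.]
scene black_pin 0.88 [264. 202.  16.  19.]
scene rail 0.91 [347. 153.  51.  46.]
scene block 0.71 [215. 208.  76.  39.]
{'fx': 505.26529889239214, 'fy': 505.26529889239214, 'cx': 295.42652684573494, 'cy': 206.89403131767313, 'k1': -0.02530419010535843}
[-0.311  0.664  0.89 ] [ 0.61 -0.45 -0.66]
side red_toggle 0.74 [228. 298.  18.  47.]
side red_toggle 0.56 [245. 248.  18.  32.]
side black_pin 0.65 [263. 223.  18.  27.]
side black_pin 0.22 [243. 247.  22.  34.]
side rail 0.57 [279. 154.  39.  43.]
side block 0.81 [229. 232.  66.  70.]
{'fx': 390.9049902655644, 'fy': 390.9049902655644, 'cx': 278.1235088597056, 'cy': 206.77669453951628, 'k1': -0.02316089849080582}
[0.349 0.812 0.562] [ 0.16 -0.83 -0.54]
```

View pics/scene0.png

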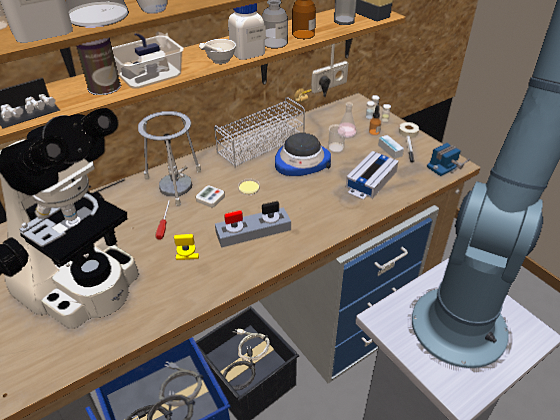

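View pics/side0.png

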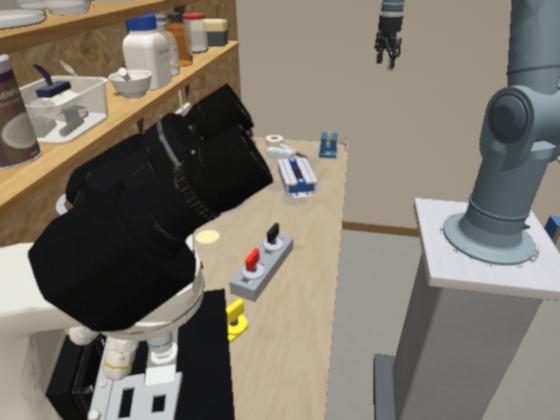

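Scene shows: a red-handled knob in the grey block at (233,220), a yellow T-foot lookalike lying free at (186,247), a red screwdriver at (163,220) and the black pin in the block at (270,210). The red one in the block fits, because it's red and parked in the block. The rail is at (372,173). The side view agrees: red (252,262), black (273,237), rail (297,175).

```bash
cat > h.py <<'E'
from cell import arm, viewer
import cv2, numpy as np
from scipy.spatial.transform import Rotation as R
def KE(c):
    i=viewer.camera_info(c);return np.array([[i['fx'],0,i['cx']],[0,i['fy'],i['cy']],[0,0,1]]),np.array([i['k1'],0,0,0,0.]),np.array(i['extrinsics'])
def ray(uv,ke):
    K,D,E=ke;p=cv2.undistortPoints(np.array(uv,float).reshape(-1,1,2),K,D)[:,0]
    d=np.c_[p,np.ones(len(p))]@E[:3,:3];return -E[:3,:3].T@E[:3,3],d
def plane(uv,z,ke):
    o,d=ray(uv,ke);return o+d*((z-o[2])/d[:,2])[:,None]
def proj(P,ke):
    K,D,E=ke;return cv2.projectPoints(np.array(P,float).reshape(-1,1,3),cv2.Rodrigues(E[:3,:3])[0],E[:3,3],K,D)[0][:,0]
def tri(a,kea,b,keb):
    o1,d1=ray(a,kea);o2,d2=ray(b,keb);d1=d1[0];d2=d2[0]
    t=np.linalg.lstsq(np.c_[d1,-d2],o2-o1,rcond=None)[0];p,q=o1+t[0]*d1,o2+t[1]*d2;return (p+q)/2,np.linalg.norm(p-q)
def tool():
    s=arm.read_state();q=s['tool_rot'];return np.array(s['tcp_pos']),R.from_quat([q[1],q[2],q[3],q[0]])
E
python3 - <<'E'
from h import *
a,b=KE("scene"),KE("side")
for n,p,q,z in(("redhandle",(233,217),(252,260),.065),("black",(270,208),(273,234),.065),("rail",(372,173),(297,176),.04)):
    print(n,plane([p],z,a)[0].round(3),plane([q],z,b)[0].round(3),tri([p],a,[q],b)[0].round(3))
E=KE("wrist")[2];p,r=tool()
print('cam in tool',r.inv().apply(-E[:3,:3].T@E[:3,3]-p).round(3),'R',r.inv().apply(E[:3,:3]).round(2).tolist());print(r.as_matrix().round(2))
im=cv2.imread('pics/scene0.png')[180:280,140:300];cv2.imwrite('pics/crop0.png',cv2.resize(im,None,fx=5,fy=5,interpolation=2))
E
```

```text
redhandle [0.508 0.248 0.065] [0.507 0.251 0.065] [0.508 0.249 0.064]
black [0.485 0.156 0.065] [0.483 0.162 0.065] [0.485 0.157 0.063]
rail [ 0.47  -0.174  0.04 ] [ 0.476 -0.148  0.04 ] [ 0.482 -0.188  0.022]
cam in tool [ 0.085  0.    -0.169] R [[-0.0, 1.0, 0.0], [-0.95, -0.0, -0.33], [-0.33, -0.0, 0.95]]
[[ 0.92  0.38 -0.  ]
 [ 0.38 -0.92  0.  ]
 [ 0.   -0.   -1.  ]]
```

View pics/crop0.png

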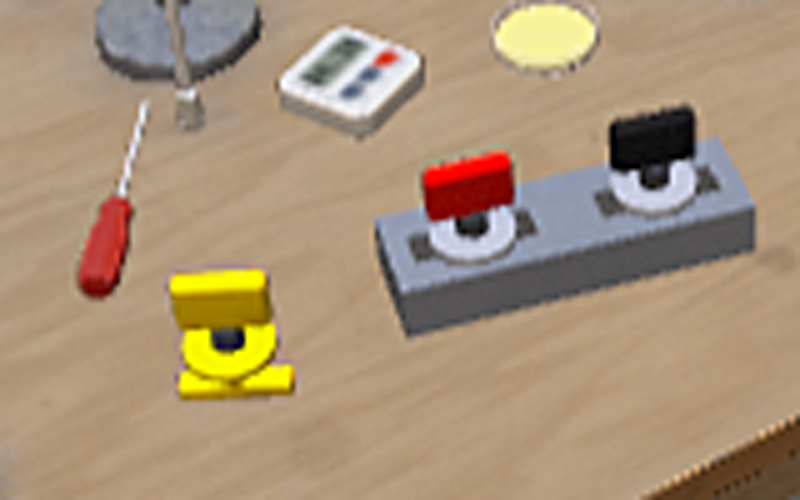

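Crop confirms the red knob in the block at (233,218), with black at the other well and yellow lying free. Heights and the 95 mm spacing fit. I'll go over the rail first and look.

```bash
python3 -m inch '0.92 -0.78 -0.3 0 0 -0.13; 0.92 -0.78 -0.3 0 0 -0.13; 0.92 -0.78 -0.3 0 0 -0.13; 0.92 -0.78 -0.3 0 0 -0.13; 0.92 -0.78 -0.3 0 0 -0.13; 0.92 -0.78 -0.3 0 0 -0.13'
python3 - <<'E'
from h import *
p,r=tool();print(arm.read_state()['joint_pos'])
d=r.inv().apply(np.array([.46,-.18,.27])-p)/.2;print(p,d,'yawx',np.degrees(np.arctan2(*r.as_matrix()[1::-1,0])))
E
```

```text
time_s: 1.1
tcp_pos: [0.3646, -0.38, 0.2674]
tool_rot: [0.001, 0.919, 0.395, 0.003]
contact_force: [0.4, -0.6, -0.0]
width: 0.999
grip_force: 0.0
[ 0.88014867  0.10306371 -0.16016181  1.81422376  0.01333053  1.22135606
 -0.04252124]
[ 0.36463838 -0.38001348  0.26736224] [ 1.05381286 -0.34209085 -0.01034332] yawx 46.52206866469828
```

```bash
python3 -m inch '1 -0.34 0 0 0 -0.13; 1 -0.34 0 0 0 -0.13; 1 -0.34 0 0 0 -0.13; 1 -0.34 0 0 0 -0.13; 1 -0.34 0 0 0 -0.13; 1 -0.34 0 0 0 -0.13; 1 -0.34 0 0 0 -0.13'
python3 - <<'E'
from h import *
p,r=tool();k=KE("wrist");im=viewer.grab_frame("wrist");cv2.imwrite('pics/w1.png',im[:,:,::-1])
np.savez('w1.npz',K=k[0],D=k[1],E=k[2]);print(p,'yawx',np.degrees(np.arctan2(*r.as_matrix()[1::-1,0])),proj([.47,-.17,.04],k))
m=viewer.silhouettes("rail","wrist")
for d in m: print(d['conf'],np.array(d['box'])*[560,420,560,420])
np.save('m1.npy',m[0]['mask'])
E
```

```text
time_s: 1.8
tcp_pos: [0.4481, -0.1982, 0.2646]
tool_rot: [0.0, 0.824, 0.567, -0.001]
contact_force: [-0.3, -0.7, -0.6]
width: 0.993
grip_force: 0.0
[ 0.44810636 -0.19820876  0.26462065] yawx 69.02896861252619 [[287.035641   137.93092279]]
0.67 [236.712  70.602 133.616 147.084]
```

View pics/w1.png

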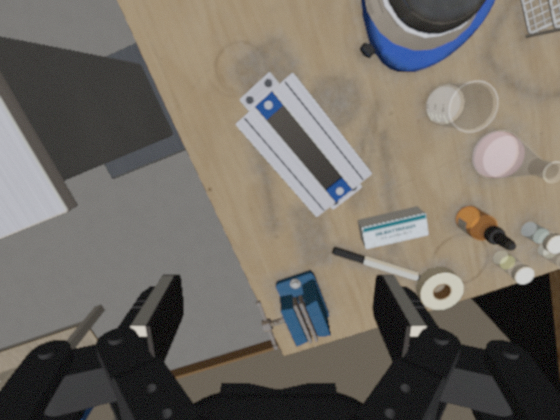

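The rail is seen whole: dark slot from about (272,108) to (338,185), lip corners near (291,75), (370,174), (319,215) and (237,124). Next I'll fit the slot and go on to the knob.

Run:
```python
from h import *
z=np.load('w1.npz');k=(z['K'],z['D'],z['E'])
c=plane([(291,75),(370,174),(319,215),(237,124)],.04,k);print('corners',c.round(4).tolist(),'mean',c.mean(0).round(4),'sides',np.linalg.norm(np.roll(c,-1,0)-c,axis=1).round(3))
im=cv2.imread('pics/w1.png').astype(int);m=np.load('m1.npy')
dark=((im.max(2)<110)&(im.max(2)-im.min(2)<40)&m).astype(np.uint8)
dark=cv2.morphologyEx(dark,cv2.MORPH_OPEN,np.ones((5,5)))
n,l,st,_=cv2.connectedComponentsWithStats(dark);i=1+st[1:,4].argmax()
v,u=np.nonzero(l==i);P=plane(np.c_[u,v],.04,k)[:,:2].astype(np.float32)
r=cv2.minAreaRect(P*1000);print('slot',r,'mean',P.mean(0))
b=cv2.boxPoints(r);e=max((b[1]-b[0],b[2]-b[1]),key=np.linalg.norm);print('yaw long',np.degrees(np.arctan2(e[1],e[0])))
p,R_=tool();d=R_.inv().apply(np.array([.47,.2,.27])-p)/.2;print(d)
```

```text
corners [[0.498, -0.1076, 0.04], [0.548, -0.2455, 0.04], [0.474, -0.2732, 0.04], [0.4222, -0.1347, 0.04]] mean [ 0.4855 -0.1903  0.04  ] sides [0.147 0.079 0.148 0.081]
slot ((484.91998291015625, -189.26876831054688), (24.151615142822266, 108.20448303222656), 19.64716911315918) mean [ 0.48441646 -0.18749863]
yaw long -70.35281
[ 1.9015447  -0.61529454 -0.02871117]
```

Slot centre is (0.485,-0.190), long axis yaw 109.6°, and the sizes fit. Off to the block.

```bash
python3 -m inch '1 -0.35 0 0 0 0; 1 -0.35 0 0 0 0; 1 -0.35 0 0 0 0; 1 -0.35 0 0 0 0; 1 -0.35 0 0 0 0' >/dev/null; python3 -m inch '0.96 -0.35 0.2 0 0 -0.03; 0.96 -0.35 0.2 0 0 -0.03; 0.96 -0.35 0.2 0 0 -0.03; 0.96 -0.35 0.2 0 0 -0.03; 0.96 -0.35 0.2 0 0 -0.03; 0.96 -0.35 0.2 0 0 -0.03; 0.96 -0.35 0.2 0 0 -0.03'
python3 - <<'E'
from h import *
p,r=tool();k=KE("wrist");im=viewer.grab_frame("wrist");cv2.imwrite('pics/w2.png',im[:,:,::-1])
np.savez('w2.npz',K=k[0],D=k[1],E=k[2]);print(p,'yawx',np.degrees(np.arctan2(*r.as_matrix()[1::-1,0])),proj([.508,.249,.08],k))
for t in("red_toggle","block"):
  m=viewer.silhouettes(t,"wrist")
  for d in m: print(t,d['conf'],np.array(d['box'])*[560,420,560,420])
  np.save(f'm2{t}.npy',[d['mask'] for d in m])
E
```

```text
time_s: 3.1
tcp_pos: [0.4587, 0.2168, 0.2244]
tool_rot: [0.001, 0.797, 0.604, -0.001]
contact_force: [0.2, -0.1, -0.2]
width: 1.001
grip_force: 0.0
[0.45872439 0.21682304 0.22435138] yawx 74.30427591619426 [[319.98022995 138.05657519]]
red_toggle 0.77 [294.896 103.404  41.608  56.91 ]
red_toggle 0.59 [259.672   0.     43.288  33.012]
block 0.71 [286.216  90.384  61.32  163.002]
```

View pics/w2.png

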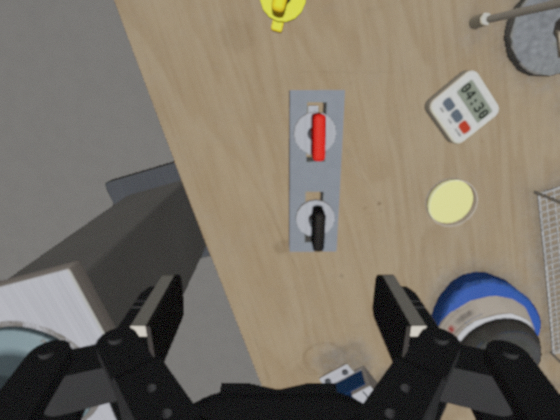

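Wrist view: the red handle runs (318,114) to (318,160) on its collar at (315,133), and black is at (318,228) in the same block. Yellow is at (280,5), off the block.

Run:
```python
from h import *
z=np.load('w2.npz');k=(z['K'],z['D'],z['E'])
im=cv2.imread('pics/w2.png').astype(int)
B,G,Rr=im[...,0],im[...,1],im[...,2]
for lo in(110,200):
    red=((Rr>lo)&(G<80)&(B<80));red[:80]=0;red[180:]=0;red[:,:280]=0;red[:,360:]=0
    v,u=np.nonzero(red);P=plane(np.c_[u,v],.08,k)[:,:2].astype(np.float32)
    print(lo,len(u),u.min(),u.max(),v.min(),v.max(),cv2.minAreaRect(P*1000))
m=np.load('m2block.npy')[0];c=cv2.minAreaRect(plane(np.argwhere(m)[:,::-1],.032,k)[:,:2].astype(np.float32)*1000);print('block',c)
print('collar',plane([(315.5,133)],.038,k),'black collar',plane([(315,219)],.038,k))
print('nadir',proj([*(-k[2][:3,:3].T@k[2][:3,3])[:2],0],k))
```

```text
110 579 312 324 113 160 ((506.55718994140625, 250.36489868164062), (42.941917419433594, 11.255080223083496), 76.11430358886719)
200 379 315 323 116 159 ((507.2242736816406, 249.3670196533203), (39.31664276123047, 7.503121852874756), 76.2767105102539)
block ((496.1826171875, 202.1016845703125), (181.458251953125, 57.881473541259766), 74.57243347167969)
collar [[0.50820555 0.24872343 0.038     ]] black collar [[0.48503526 0.15584616 0.038     ]]
nadir [[278.3637491   91.93532792]]
```

Run:
```python
from h import *
p,r=tool();print(p,r.inv().apply(np.array([.5073,.2493,.11])-p)/.2,'yaw',np.degrees(np.arctan2(*r.as_matrix()[1::-1,0])))
```

```text
[0.45874949 0.21689328 0.22476387] [0.22248804 0.18914657 0.57373773] yaw 74.24783354822593
```

```bash
python3 -m inch '0.222 0.19 0.3 0 0 -0.01; 0.222 0.19 0.5 0 0 -0.01; 0.222 0.19 0.574 0 0 -0.01; 0.222 0.19 0.574 0 0 -0.01; 0.222 0.19 0.574 0 0 -0.01; 0.222 0.19 0.574 0 0 -0.01'
python3 - <<'E'
from h import *
p,r=tool();print(p,r.inv().apply(np.array([.5073,.2493,.059])-p)/.2,'yaw',np.degrees(np.arctan2(*r.as_matrix()[1::-1,0])))
E
```

```text
time_s: 3.85
tcp_pos: [0.5076, 0.2526, 0.1123]
tool_rot: [0.001, 0.787, 0.618, 0.002]
contact_force: [0.4, 0.4, -0.2]
width: 0.998
grip_force: 0.0
[0.50761077 0.25260267 0.11233046] [-0.01691463  0.00149311  0.2666275 ] yaw 76.2730675108448
```

```bash
python3 -m inch '-0.015 0 0.1 0 0 0; -0.015 0 0.2 0 0 0; -0.015 0 0.262 0 0 0; -0.015 0 0.262 0 0 0; -0.015 0 0.262 0 0 0' && python3 -m inch '0 0 0 0 0 0; 0 0 0 0 0 0; 0 0 0 0 0 0; 0 0 0 0 0 0; 0 0 0 0 0 0; 0 0 0 0 0 0; 0 0 0 0 0 0; 0 0 0 0 0 0' 0 60
```

```text
time_s: 4.35
tcp_pos: [0.5062, 0.25, 0.0588]
tool_rot: [0.0, 0.786, 0.618, 0.001]
contact_force: [-0.3, 0.0, 0.0]
width: 1.0
grip_force: 0.0
time_s: 5.15
tcp_pos: [0.5053, 0.2496, 0.0574]
tool_rot: [-0.0, 0.786, 0.618, -0.0]
contact_force: [-0.1, -0.7, -0.6]
width: 0.0
grip_force: 0.0
```

Run:
```python
from h import *
s=arm.read_state();print(s['width'],s['grip_force'])
k=KE("wrist");np.savez('w3.npz',K=k[0],D=k[1],E=k[2]);a=viewer.grab_frame("wrist");b=viewer.grab_frame("scene")[170:270,160:300];cv2.imwrite('pics/w3.png',np.vstack([a[:,:,::-1][:,:],cv2.resize(b,(252,180))[:,:,::-1].repeat(1,0) if 0 else np.zeros((0,560,3),np.uint8)]))
cv2.imwrite('pics/s3.png',cv2.resize(b[:,:,::-1],None,fx=5,fy=5))
```

```text
0.0003520650017331325 0.0
```

View pics/w3.png

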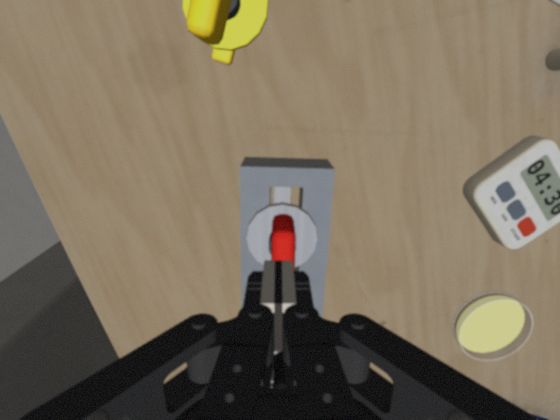

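View pics/s3.png

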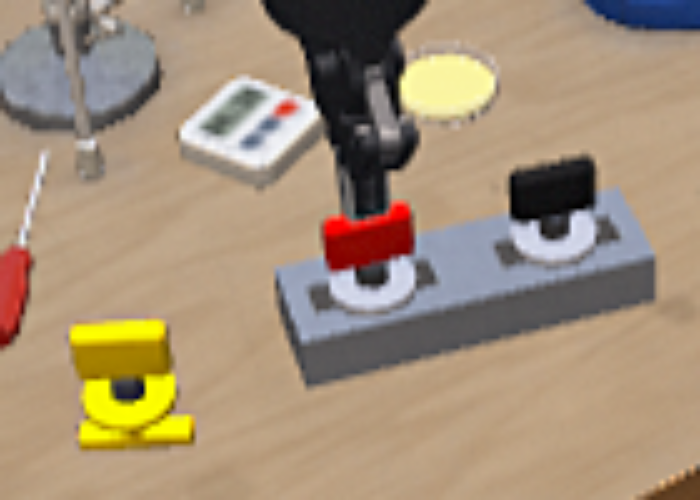

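Fingers shut fully without gripping. Wrist view: fingertips at (280,262) overlap the handle, which is visible at (284,215)-(284,262). I'll check where tips and handle should project.

Run:
```python
from h import *
p,r=tool();print(p)
a=KE("scene");z=np.load('w3.npz');w=(z['K'],z['D'],z['E'])
tz=r.as_matrix()[:,2]
h=np.array([.2422,.9702,0])
for n,q in(('tip',p+.011*tz),('tcp',p),('grasp',p-.008*tz),('h top +end',np.array([.5073,.2493,.08])+.022*h),('h top -end',np.array([.5073,.2493,.08])-.022*h),('h top mid',np.array([.5073,.2493,.08])),('collar top',np.array([.5073,.2493,.038]))):
    s=proj(q,a)[0];print(n,'scene',s.round(1),'crop',((s-[160,170])*5).round(),'wrist',proj(q,w)[0].round(1))
im=viewer.grab_frame("side")[200:300,200:300];cv2.imwrite('pics/d3.png',cv2.resize(im[:,:,::-1],None,fx=6,fy=6,interpolation=2))
```

```text
[0.50536621 0.24957495 0.05746132]
tip scene [233.6 223.5] crop [368. 267.] wrist [277.7 243.8]
tcp scene [233.3 220.2] crop [367. 251.] wrist [277.7 252.2]
grasp scene [233.1 217.7] crop [365. 239.] wrist [277.7 259. ]
h top +end scene [223.5 215. ] crop [318. 225.] wrist [282.  231.3]
h top -end scene [241.1 210.6] crop [406. 203.] wrist [281.2 309.8]
h top mid scene [232.4 212.8] crop [362. 214.] wrist [281.6 272.4]
collar top scene [233.6 225.5] crop [368. 278.] wrist [280.9 237.7]
```

View pics/d3.png

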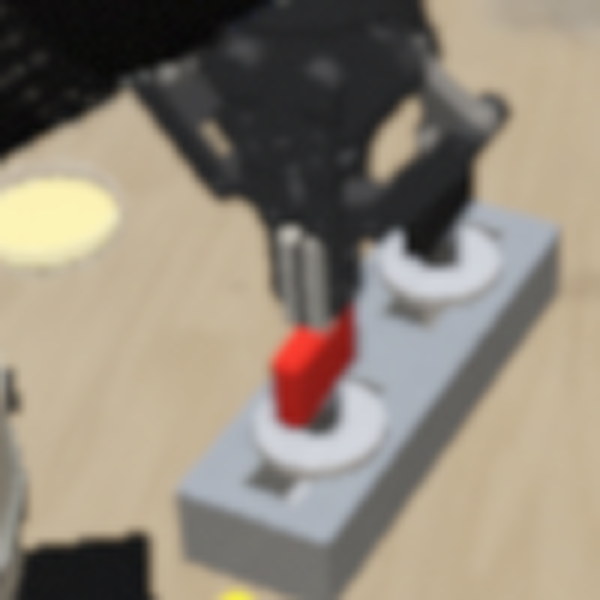

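Run:
```python
from h import *
z=np.load('w3.npz');w=(z['K'],z['D'],z['E']);a=KE("scene")
print('cam',-w[2][:3,:3].T@w[2][:3,3],'now',-KE("wrist")[2][:3,:3].T@KE("wrist")[2][:3,3])
print(arm.read_state()['joint_pos'],arm.read_state()['tcp_pos'],arm.read_state()['contact_force'],arm.read_state()['joint_torque'])
c=np.array([.4962,.2021,.032]);h=np.array([.265,.964,0]);x=np.array([.964,-.265,0])
for e in(-1,1):print(proj(c+.091*h+e*.028*x,w))
print(plane([(240,168),(332,168)],.032,w), plane([(282,237)],.038,w))
```

```text
cam [0.52567161 0.33147051 0.22673531] now [0.52568319 0.33147643 0.22676216]
[ 0.04063181  0.49984003 -0.69170833  1.89277107  0.40358995  0.89194772
 -1.08830344] [0.50533829 0.24962377 0.05746559] [ 0.09093538  0.43133208 -0.39948927] [-1.53866190e-04 -3.78518414e+01 -7.33324796e+00 -1.95011008e+01
  8.56255589e-03  1.88923230e-03  4.57844749e-05]
[[238.64407535 165.88477486]]
[[333.77738674 168.67620274]]
[[0.4937544  0.29583792 0.032     ]
 [0.54636373 0.28304879 0.032     ]] [[0.50802741 0.2495753  0.038     ]]
```

```bash
python3 -m inch '0 0 -0.15 0 0 0; 0 0 -0.3 0 0 0; 0 0 -0.4 0 0 0; 0 0 -0.4 0 0 0; 0 0 -0.4 0 0 0'
python3 - <<'E'
from h import *
k=KE("wrist");p,r=tool();a=viewer.grab_frame("wrist")[100:320,180:380];b=viewer.grab_frame("scene")[155:265,170:300];e=viewer.grab_frame("side")[190:300,210:310]
t=p+.011*r.as_matrix()[:,2];print(p,'tip wrist crop x2',(proj(t,k)[0]-[180,100])*2,'scene',(proj(t,KE("scene"))[0]-[170,155])*3+[400,0],'side',(proj(t,KE("side"))[0]-[210,190])*3+[400,0])
o=np.zeros((600,800,3),np.uint8);o[:440,:400]=cv2.resize(a,(400,440));o[:330,400:790]=cv2.resize(b,(390,330));o[330:600,400:670]=cv2.resize(e[:90,:90],(270,270))
cv2.imwrite('pics/c4.png',o[:,:,::-1])
E
```

```text
time_s: 5.8
tcp_pos: [0.5055, 0.2495, 0.1375]
tool_rot: [0.0, 0.786, 0.618, 0.0]
contact_force: [0.1, 0.6, -1.2]
width: -0.002
grip_force: 0.0
[0.50546392 0.24948304 0.13751545] tip wrist crop x2 [195.33703089 287.59478082] scene [583.96631053 130.20729152] side [524.57889834 132.35071527]
```

View pics/c4.png

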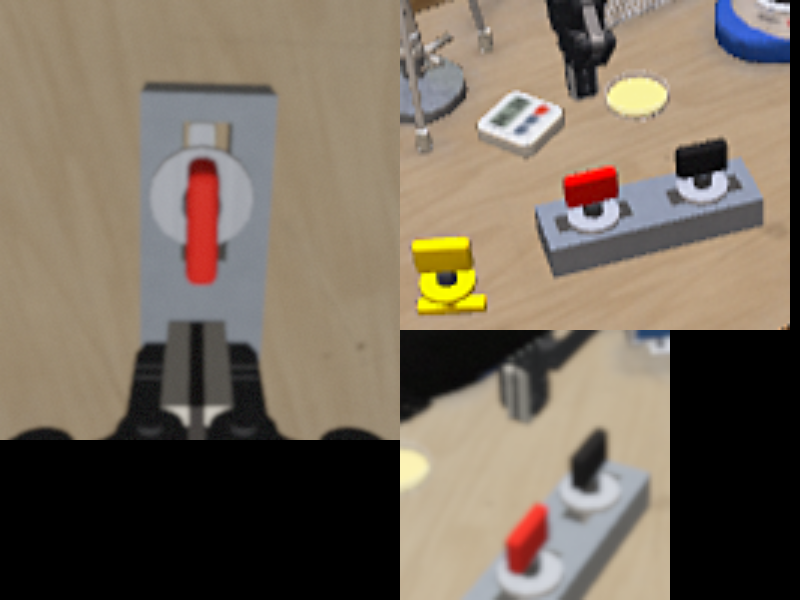

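The closed fingertips sit higher than tip_reach says: scene panel actual (583,95) against predicted (584,130), side panel (525,416) against (525,462). I'll triangulate the real tip. The knob is untouched.

Run:
```python
from h import *
a,b=KE("scene"),KE("side");p,r=tool()
q,e=tri([(231,186.7)],a,[(251.7,218.8)],b);print(q,e,'tip minus tcp in tool',r.inv().apply(q-p))
for c,k in(("scene",a),("side",b),("wrist",KE("wrist"))):
  for z in(0,-.01,-.02,-.03,-.04):print(c,z,(proj(p+r.apply([.0,0,z]),k)[0]).round(1),(proj(p+r.apply([.011,0,z]),k)[0]).round(1))
print('want wrist row ~261')
```

```text
[0.50421744 0.2483067  0.16108856] 0.001298023812575523 tip minus tcp in tool [-4.72913532e-04  6.51331645e-06 -2.52439199e-02]
scene 0 [231.6 195.5] [227.  196.6]
scene -0.01 [231.3 192.2] [226.7 193.3]
scene -0.02 [231.  188.8] [226.3 189.9]
scene -0.03 [230.6 185.4] [226.  186.5]
scene -0.04 [230.3 182. ] [225.6 183.1]
side 0 [252.1 229.9] [249.3 233.2]
side -0.01 [251.8 225.5] [249.  228.7]
side -0.02 [251.6 221. ] [248.7 224.2]
side -0.03 [251.3 216.4] [248.5 219.6]
side -0.04 [251.1 211.8] [248.2 215. ]
wrist 0 [277.6 252.2] [277.6 234.1]
wrist -0.01 [277.6 260.7] [277.6 241.8]
wrist -0.02 [277.6 270.2] [277.5 250.4]
wrist -0.03 [277.5 280.7] [277.5 259.9]
wrist -0.04 [277.5 292.5] [277.4 270.8]
want wrist row ~261
```

Real tips lie about 28 mm behind the TCP rather than 11 mm ahead, so the TCP must go to z ≈ 0.021 for tips at ≈ 0.049, clear above the collar at 0.038. Descending open, then gripping.

```bash
python3 -m inch '0 0.009 0 0 0 0; 0 0.009 0 0 0 0; 0 0.009 0 0 0 0; 0 0.009 0 0 0 0; 0 0.009 0 0 0 0; 0 0.009 0.15 0 0 0; 0 0.009 0.3 0 0 0; 0 0.009 0.4 0 0 0; 0 0.009 0.5 0 0 0; 0 0.009 0.58 0 0 0; 0 0.009 0.58 0 0 0; 0 0.009 0.58 0 0 0' 1 && python3 -m inch '0 0 0 0 0 0; 0 0 0 0 0 0; 0 0 0 0 0 0; 0 0 0 0 0 0; 0 0 0 0 0 0; 0 0 0 0 0 0; 0 0 0 0 0 0; 0 0 0 0 0 0' 0 60
```

```text
time_s: 7.15
tcp_pos: [0.5072, 0.2494, 0.0217]
tool_rot: [-0.0, 0.786, 0.618, 0.0]
contact_force: [-0.5, 0.7, -0.3]
width: 0.999
grip_force: 0.0
time_s: 7.95
tcp_pos: [0.5075, 0.2493, 0.022]
tool_rot: [0.0, 0.786, 0.618, 0.0]
contact_force: [0.3, -0.7, 4.9]
width: 0.133
grip_force: 58.7
```

Gripped (11.3 mm). Lift straight up.

```bash
python3 -m inch '0 0 -0.1 0 0 0; 0 0 -0.25 0 0 0; 0 0 -0.45 0 0 0; 0 0 -0.64 0 0 0; 0 0 -0.64 0 0 0; 0 0 -0.64 0 0 0'
python3 - <<'E'
from h import *
p,r=tool();y=np.degrees(np.arctan2(*r.as_matrix()[1::-1,0]))
print(p,'yaw',y,r.inv().apply(np.array([.485,-.190,.15])-p)/.2,arm.read_state()['joint_pos'])
c=viewer.grab_frame("wrist")
for d in viewer.spot_in("red_toggle","wrist"):print(d['conf'],np.array(d['box'])*[560,420,560,420])
E
```

```text
time_s: 8.55
tcp_pos: [0.5072, 0.249, 0.1496]
tool_rot: [0.0, 0.786, 0.618, 0.0]
contact_force: [-0.1, -0.6, -1.4]
width: 0.129
grip_force: 58.7
[0.50718017 0.24902538 0.14956203] yaw 76.33392843206718 [-2.15918254e+00  4.10867610e-01 -2.09202694e-03] [ 0.10574285  0.38080994 -0.75827748  1.82811386  0.29979305  1.0498434
 -1.00652385]
0.95 [211.68    0.798  51.184  71.484]
0.57 [236.6   196.392  82.992 162.288]
```

```bash
python3 -m inch '-0.2 0.04 0 0 0 0; -0.4 0.08 0 0 0 0; -0.6 0.12 0 0 0 0; -0.8 0.16 0 0 0 0; -1 0.2 0 0 0 0' >/dev/null; python3 -m inch '-0.2 0.04 0 0 0 -0.04; -0.4 0.08 0 0 0 -0.08; -0.6 0.12 0 0 0 -0.12; -0.8 0.16 0 0 0 -0.16; -1 0.2 0 0 0 -0.185; -1 0.2 0 0 0 -0.185; -1 0.2 0 0 0 -0.185';  python3 - <<'E'
from h import *
p,r=tool();y=np.degrees(np.arctan2(*r.as_matrix()[1::-1,0]))
print(p,'yaw',y,r.inv().apply(np.array([.485,-.190,.10])-p)/.2,arm.read_state()['joint_pos'])
E
```

```text
time_s: 9.85
tcp_pos: [0.4883, -0.1595, 0.1472]
tool_rot: [-0.002, 0.578, 0.816, -0.0]
contact_force: [0.3, 0.3, -2.0]
width: 0.13
grip_force: 58.5
[ 0.48825736 -0.15945363  0.14717026] yaw 109.38386791026119 [-0.13951887 -0.06533032  0.23555158] [ 0.83120631  0.25896923 -0.66499681  1.94737675  0.18685182  1.00121326
  0.41861139]
```

```bash
python3 -m inch '-0.07 -0.03 0.1 0 0 -0.001; -0.14 -0.065 0.2 0 0 -0.001; -0.14 -0.065 0.235 0 0 -0.001; -0.14 -0.065 0.235 0 0 -0.001; -0.14 -0.065 0.235 0 0 -0.001';  python3 - <<'E'
from h import *
p,r=tool();k=KE("wrist");im=viewer.grab_frame("wrist");sc=viewer.grab_frame("scene");e=viewer.grab_frame("side")
y=np.degrees(np.arctan2(*r.as_matrix()[1::-1,0]))
h=np.array([np.cos(np.radians(109.65)),np.sin(np.radians(109.65)),0]);x=np.array([h[1],-h[0],0]);c=np.array([.485,-.190,.04])
im=np.ascontiguousarray(im)
for a,b in((13,55),(-13,55),(13,-55),(-13,-55)):
    q=proj(c+x*a/1e3+h*b/1e3,k)[0];print(a,b,q.round());cv2.circle(im,tuple(int(v) for v in q),2,(0,255,0),-1)
print(p,'yaw',y,'to go',r.inv().apply(np.array([.485,-.190,.03])-p)/.2)
o=np.zeros((600,800,3),np.uint8);o[:420,:560]=im;o[420:600,:300]=cv2.resize(sc[125:215,310:460],(300,180));o[420:600,300:600]=cv2.resize(e[120:210,230:380],(300,180))
cv2.imwrite('pics/c5.png',o[:,:,::-1])
E
```

```text
time_s: 10.35
tcp_pos: [0.4881, -0.1868, 0.1027]
tool_rot: [-0.0, 0.574, 0.819, 0.001]
contact_force: [0.7, 1.3, -1.6]
width: 0.128
grip_force: 58.6
13 55 [291. 141.]
-13 55 [253. 141.]
13 -55 [289. 282.]
-13 -55 [256. 282.]
[ 0.48810532 -0.18683208  0.10265792] yaw 109.97704146806183 to go [-0.0099785  -0.02025077  0.36326526]
```

View pics/c5.png

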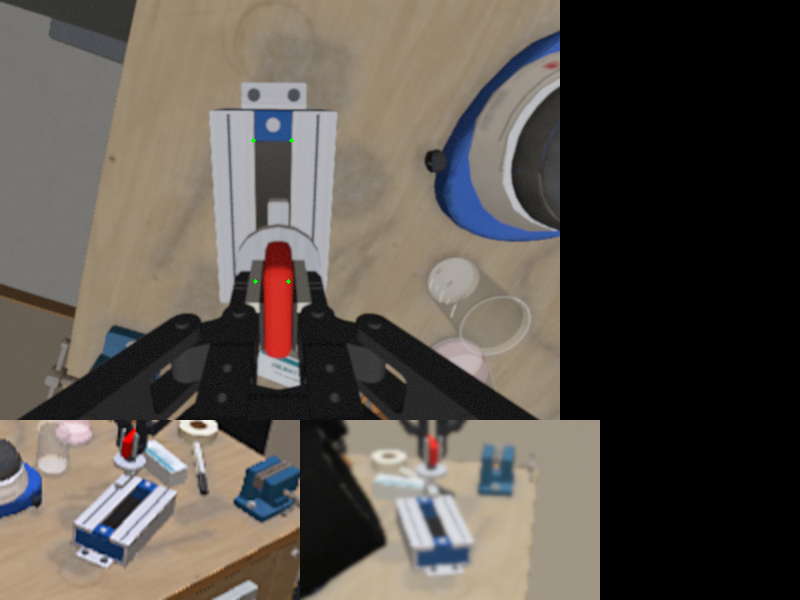

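Slot corners line up with the picture to about 1 px, the foot points along the slot and the knob hangs upright. Lowering.

```bash
python3 -m inch '-0.01 -0.016 0 0 0 0; -0.01 -0.016 0 0 0 0; -0.01 -0.016 0.1 0 0 0; -0.01 -0.016 0.2 0 0 0; -0.01 -0.016 0.27 0 0 0; -0.01 -0.016 0.3 0 0 0; -0.01 -0.016 0.3 0 0 0'
python3 - <<'E'
from h import *
p,r=tool();print(p,'to go',r.inv().apply(np.array([.4855,-.190,.03])-p)/.2)
E
```

```text
time_s: 11.2
tcp_pos: [0.4845, -0.1919, 0.0417]
tool_rot: [-0.001, 0.575, 0.818, -0.0]
contact_force: [1.0, 0.2, -1.4]
width: 0.133
grip_force: 58.7
[ 0.48447429 -0.19190596  0.04167796] to go [0.00714448 0.00812857 0.0583898 ]
```

No contact, foot in the slot. Seat it.

```bash
python3 -m inch '0 0.006 0.025 0 0 0; 0 0.006 0.045 0 0 0; 0 0.006 0.055 0 0 0; 0 0.006 0.06 0 0 0; 0 0.006 0.06 0 0 0'
```

```text
time_s: 11.7
tcp_pos: [0.4863, -0.1917, 0.0305]
tool_rot: [0.0, 0.575, 0.818, -0.0]
contact_force: [-0.2, 0.5, -1.9]
width: 0.132
grip_force: 58.7
```

```bash
python3 -m inch '0 0 0.005 0 0 0; 0 0 0.01 0 0 0; 0 0 0.01 0 0 0; 0 0 0.01 0 0 0'
```

```text
time_s: 12.1
tcp_pos: [0.4866, -0.1919, 0.0299]
tool_rot: [0.0, 0.575, 0.818, -0.0]
contact_force: [-4.1, 1.4, 7.4]
width: 0.129
grip_force: 59.9
```

Seated (about 9 N contact). Quarter turn.

```bash
python3 -m inch '0 0 -0.004 0 0 0.045; 0 0 -0.004 0 0 0.09; 0 0 -0.004 0 0 0.135; 0 0 -0.004 0 0 0.18; 0 0 -0.004 0 0 0.225; 0 0 -0.004 0 0 0.27; 0 0 -0.004 0 0 0.315; 0 0 -0.004 0 0 0.36; 0 0 -0.004 0 0 0.405; 0 0 -0.004 0 0 0.45; 0 0 -0.004 0 0 0.499; 0 0 -0.004 0 0 0.499'
python3 - <<'E'
from h import *
p,r=tool();print(p,'yaw',np.degrees(np.arctan2(*r.as_matrix()[1::-1,0])),arm.read_state()['moment'])
E
```

```text
time_s: 13.3
tcp_pos: [0.4872, -0.1921, 0.03]
tool_rot: [0.001, 0.985, 0.174, 0.001]
contact_force: [-0.5, -1.1, 0.4]
width: 0.13
grip_force: 59.1
[ 0.48720665 -0.19210688  0.02997936] yaw 20.00167395604972 [-0.16739746  0.04598479 -0.02402532]
```

Turned to 20° (target 19.65°). Press lightly, release and look before rising.

```bash
python3 -m inch '0 0 0.005 0 0 0; 0 0 0.008 0 0 0; 0 0 0.008 0 0 0' && python3 -m inch '0 0 0 0 0 0; 0 0 0 0 0 0; 0 0 0 0 0 0; 0 0 0 0 0 0; 0 0 0 0 0 0; 0 0 0 0 0 0; 0 0 -0.1 0 0 0; 0 0 -0.3 0 0 0; 0 0 -0.5 0 0 0; 0 0 -0.7 0 0 0; 0 0 -0.8 0 0 0; 0 0 -0.8 0 0 0' 1
python3 - <<'E'
from h import *
p,r=tool();k=KE("wrist");im=viewer.grab_frame("wrist");sc=viewer.grab_frame("scene");e=viewer.grab_frame("side");print(p)
v,u=np.nonzero((im[...,0]>110)&(im[...,1]<80)&(im[...,2]<80));P=plane(np.c_[u,v],.088,k)[:,:2].astype(np.float32)
P=P[np.linalg.norm(P-[.486,-.191],axis=1)<.06];print(cv2.minAreaRect(P*1000))
o=np.zeros((600,800,3),np.uint8);o[:420,:560]=im;o[420:600,:300]=cv2.resize(sc[125:215,310:460],(300,180));o[420:600,300:600]=cv2.resize(e[120:210,230:380],(300,180))
cv2.imwrite('pics/c6.png',o[:,:,::-1])
E
```

```text
time_s: 13.6
tcp_pos: [0.4872, -0.1921, 0.0299]
tool_rot: [0.0, 0.985, 0.175, 0.0]
contact_force: [-3.3, 1.1, 12.3]
width: 0.127
grip_force: 61.1
time_s: 14.8
tcp_pos: [0.4894, -0.1927, 0.1918]
tool_rot: [0.002, 0.985, 0.174, 0.004]
contact_force: [-0.2, 0.2, 0.8]
width: 0.995
grip_force: 0.0
[ 0.48940876 -0.19269655  0.19184129]
((488.6878967285156, -191.17405700683594), (41.74948501586914, 11.00002670288086), 19.905330657958984)
```

The handle measures 42 x 11 mm at its seated height, yaw 19.9° against 19.65° for square, and stayed put after release. My picture views are used up, so I'll do one numeric height check and hand in.

Run:
```python
from h import *
cs=[]
for c,box in(("scene",(340,420,120,200)),("side",(260,340,110,200))):
    im=viewer.grab_frame(c);m=(im[...,0]>110)&(im[...,1]<70)&(im[...,2]<70)
    w=np.zeros_like(m);w[box[2]:box[3],box[0]:box[1]]=1;v,u=np.nonzero(m&w);cs.append([(u.mean(),v.mean())]);print(c,len(u))
q,e=tri(cs[0],KE("scene"),cs[1],KE("side"));print('handle centre',q,e,'expect z~.073-.08')
if .066<q[2]<.084:
    from cell import sign_off;print(sign_off())
```

```text
scene 134
side 100
handle centre [ 0.4864665  -0.1926421   0.07341712] 0.0031485682551918898 expect z~.073-.08
the job is handed in; nothing more can be done
None
```

The job is handed in: the red T-foot knob is seated in the rail with its collar on the lips, turned a quarter turn to within about 0.3° of square, and released. The black pin was left in the block.

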